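# Bolt a specimen transport case with its spring catch held down

### The arm

A 7-joint arm with a two-finger parallel gripper is mounted at the origin on the work surface. World frame = base frame: x ahead of the robot, y to its left, z up, the work surface at z = 0. Lengths are in m, angles in degrees, forces in N, time in s.
With the tool pointing down it reaches from about 0.35 to 0.775 m from the base axis. Payload 3.1 kg.
Tool frame: the origin (TCP) lies between the finger pads; the fingertips stand 19 mm ahead of it and the grasp point (between the pads) is the TCP; x points along the fingers, z is the direction in which the jaws open and shut, and the axes are right-handed (so a half turn about x gives the same grasp; the last joint's range is limited). The gripper opens to 85 mm and grips with 20 to 120 N. Pads are 22 mm wide; open, the fingers measure 114 mm over their backs; the gripper's body (76 mm by 85 mm) begins 54 mm behind the grasp point. The pads swing forward as they close: fully open they stand 13 mm farther back than shut.
Start: joints at [68.543, 17.813, 0.802, 86.603, -0.252, 75.585, -1.558], TCP at [0.18, -0.52, 0.25] pointing down, gripper open.
Joint ranges: [-154.91, 154.91], [-16.99, 109.72], [-72.82, 74.43], [7.12, 147.25], [-82.49, 262.49], [11.32, 116.49], [-174.64, 174.64]. Speed limits (degrees/s): [159.86, 159.86, 180, 180, 180, 180, 180].

### API

Orientations are given as [roll, pitch, yaw] about the fixed x, y, z axes, in that order (R = Rz(yaw) Ry(pitch) Rx(roll)).
In Python, from workcell import * gives the robot as it stands.
- The arm moves only by the tool apply_moves, never from a script. Its argument "increments" is a list of rows, each a list of 4 numbers: the shift along the tool's x, y, z in m, then the turn about the tool's x in rad. In form: [[x, y, z, yaw], ...]. A call has exactly 5 rows; each row is the pose to reach, as a shift and turn from the pose commanded when the call began, along the tool's axes at that moment; what a row does not reach only later rows make up. A row lasts 1/8 s, in which the tool goes at most 62.5 mm and 10.7 degrees, less where a joint would pass 70% of its speed; a pose out of reach is approached as far as the arm can. A call with a gripper value outside its range is refused whole. "jaw" is the closure, from 0 (fully open) to 1 (shut), set as the call begins (left out, the last holds). The fingers move at their own pace and stop on an object; "squeeze" is the grip in N (left out, the last holds). Time passes only in rows, so rows that repeat a pose let the fingers close, or fill a call up. It gives the time, the measured TCP pose, the force and the opening at its end, in the units of the state.
- get_state(): the state, without advancing time (a new reading comes with each control period).
- camera(name): name is "side" or "top"; returns a dict with "color" (420x560x3 uint8, red, green, blue), "depth" (420x560 float32, m along the optical axis (not along the pixel's ray), 0 where there is no reading), "camera_matrix" (3x3 intrinsics, pixels), "position" and "rotation" of the camera in the world. Camera axes: x right, y up, looking along -z (the intrinsics and any distortion apply to the point x, -y, -z); pixel columns grow to the right and rows downward; lengths in m; the calibration is good to about 2 mm. A picture is of the moment at which its call begins.
- sign_off(): hands the job in, once; it reports no verdict.
Trained networks look in a picture, given as the dict that the camera call returned (one of the last four; its "shot" number tells which), for a name from the list of things; names that differ only in an ending like _2 or _b are one class to them, and where a whole thing is asked for, a point or a joint stands for the part that bears it (a point fixed in the world has none). Each returns a list of dicts, best first, with "conf" (0 to 1); they miss things now and then, are a little off and sometimes report something else, mostly with a low value. They report only what shows in the picture. A call takes as long as a camera call.
- search_frame(picture, label): "extent" ([left, top, width, height] in pixels, round what is visible of it).
- tip_of(picture, label): "xy" ([column, row] in pixels: a listed point, or the origin of a listed thing).
The state is a dict: "clock": time; "q": joint angles; "joint_vel": joint speeds; "effort": joint torques, N m; "eef_pos": TCP position; "tcp_rot": TCP orientation; "contact_force": force on the tool from outside, world axes, zero at the start; "moment": the same for the moment, N m; "finger_gap": finger opening in m.
Only numpy, scipy, OpenCV 4.12 (cv2) and the standard library are available. Lean on these libraries where they do the work, as an engineer would, in place of code of your own. Each camera call takes 0.05 s, during which the arm holds its last target.

### The job

Lock the specimen transport case for the courier: with one fingertip press the orange spring catch bar down and keep it down while the other fingertip pushes the blue thumb plate of the bolt all the way home through the brass keeper. Then let the catch spring fully up so that it locks the bolt, and move clear. Lift nothing, do not force the bolt against the raised catch, and leave the specimen pot, tube rack, tip box and bottle standing where they are.

Things in the scene. Friction and masses are not known exactly. Their poses are not given: they have to be found in the camera images.
- case: Blue case, closed white lid, fixed to the bench, 200 (x) x 300 (y) x 110 mm high. Origin: centre of underside; z up. The bolt slides home to case +y, through the brass keeper bracket on that end of the case. On the lid, along case y: orange catch bar (line x = -25 mm), steel bolt with blue thumb plate (x = +25 mm). All else is under 138 mm above the bench: a tip behind the plate may go down to 140.
- bar_top (a point): Centre of the top face of the orange catch bar (moves with it; axes as the case's). Bar 26 mm wide (case x), 120 mm long (case y); top face 150 mm above the bench when up, 140 mm when fully down. It goes straight down wherever along its length it is pressed, and a fingertip may slide along it together with the bolt.
- catch (a joint): How far the catch bar is pressed: 0 (up) to 0.010 m (bottomed). Spring: 2 N to start, 6 N at the bottom. Its steel nose blocks the bolt until the bar is about 6 mm down. With the bolt part-way the bar cannot rise; with the bolt home the released bar springs back to 0 and locks the bolt.
- plate_top (a point): Centre of the top edge of the bolt's blue thumb plate (moves with the bolt; axes as the case's), 172 mm above the bench. The plate is upright, 26 mm wide (case x), 10 mm thick (case y), blue over its upper 36 mm. Push its -y face towards case +y. With the bolt open it is level (case y) with the middle of the bar.
- bolt (a joint): Travel of the bolt towards case +y: 0 (fully open) to 0.040 m (fully home, at its stop). It starts at 0 to 2 mm, with the catch up. It slides with 2.5 N of friction and stays where it is left; the catch can rise behind it once it is past about 37 mm.
- pot: Loose specimen pot with a yellow cap, 38 mm diameter, 46 mm high, standing on the lid near the lid's -y end, beside the robot-side edge. Origin: centre of its underside.
- tube_rack: Loose white rack of purple-capped tubes on the bench beside the case, 75 x 105 x 93 mm high. Origin: centre of its underside.
- tip_box: Loose green pipette tip box with pale lid on the bench beside the case, 84 x 119 x 58 mm high. Origin: centre of its underside.
- wash_bottle: Loose white bottle with a red cap on the bench behind the case, 60 mm diameter, 130 mm high. Origin: centre of its underside.

How it is judged (in metres and radians):
On the way, in this order (a step that is already met when the one before it is completed fails the run):
1. a fingertip holds the catch down with the bolt still open (value of joint catch above 0.005 m and value of joint bolt below 0.006 m and contact force between the fingers and catch above 0.5 N), for 0.1 s.
2. the bolt is part-way, the catch still held by a fingertip (value of joint bolt between 0.01 and 0.032 m and value of joint catch above 0.004 m and contact force between the fingers and catch above 0.5 N), for 0.05 s.
3. the bolt is home, the catch still held by a fingertip (value of joint bolt above 0.0365 m and value of joint catch above 0.004 m and contact force between the fingers and catch above 0.5 N), for 0.02 s.
At the end, for the whole second after the job is handed in: the bolt is at least 35.5 mm of its 40 mm home, the catch bar is up again (within 2 mm), and the pot, rack, tip box and bottle stand within 15 mm of where they were (value of joint bolt above 0.0355 m and value of joint catch below 0.002 m and distance of each of pot, tube_rack, tip_box, wash_bottle from where it was at the start of the episode below 0.015 m and angle between each of pot, wash_bottle's own z axis and vertical below 0.2 rad); the robot touches nothing.
It fails at once if a bystander is lifted, shoved or tipped (distance of any of pot, tube_rack, tip_box, wash_bottle from where it was at the start of the episode above 0.02 m or angle between any of pot, wash_bottle's own z axis and vertical above 0.4 rad).
It fails at once if the bolt is forced against the raised catch (value of joint catch below 0.003 m and contact force between the fingers and bolt above 25 N).
It fails at once if the bolt has got past the catch without it being pressed (value of joint catch below 0.002 m and value of joint bolt between 0.008 and 0.032 m).
It also fails if it takes over 35 s, if anything falls off the work surface, if the arm or the gripper's body presses on something with over 40 N, if the wrist force passes 120 N, or if a joint passes its speed limit or range.

## Working session

There is one attempt and no reset: what is moved stays moved. The work goes in short steps, Python scripts to look and compute and a tool call to move; the robot and the scene stay as the last step left them, time stands still between calls to the robot, and variables do not carry over. Pictures are saved under pics/ and viewed, and the job is handed in when it is done.

Besides the shell and the picture viewer there is one more tool, called after "Request:" as a command line: name --pt "numbers of a row" for each row, then --argument value for the rest. apply_moves: Moves the arm, as the interface text tells. Its arguments: {"type":"object","properties":{"increments":{"type":"array"},"jaw":{"type":"number"},"squeeze":{"type":"number"}},"required":["increments"]}

```bash
mkdir -p pics; ls; cat > h.py <<'E'
from workcell import *
import numpy as np, cv2
def w(p,uv,d=None,z=None):
    K=p["camera_matrix"];R=np.array(p["rotation"]);t=np.array(p["position"])
    if R.shape!=(3,3): print("rot",R)
    r=np.array([(uv[0]-K[0][2])/K[0][0],-(uv[1]-K[1][2])/K[1][1],-1.0])
    if d is None:
        rw=R@r; d=(z-t[2])/rw[2]
    return t+R@(r*d)
E
python3 - <<'E'
from h import *
s=get_state();print(s)
for n in("top","side"):
    p=camera(n);cv2.imwrite(f"pics/{n}0.png",p["color"][:,:,::-1]);print(n,p["position"],p["rotation"],p["camera_matrix"],[k for k in p])
    for l in ["bar_top","plate_top","case","pot","tube_rack","tip_box","wash_bottle"]:
        a=tip_of(p,l)[:2]
        for o in a: 
            u,v=o["xy"];d=p["depth"][int(round(v)),int(round(u))]
            print(l,o,w(p,(u,v),d=d).round(4), end=' ')
        print(search_frame(p,l)[:1])
E
```

```text
pics
{'clock': 0.0, 'q': array([68.54353349, 17.86158405,  0.80099927, 86.69303054, -0.25515116,
       75.58440252, -1.55852286]), 'joint_vel': array([-0.0166351 , -0.03361916, -0.02003933, -0.06239529,  0.06076905,
       -0.09058432,  0.00482795]), 'effort': array([ 2.17836850e-04, -3.79924536e+01,  1.45808654e-01, -2.30594051e+01,
        1.21403023e-02,  1.36183907e-02,  6.77598010e-06]), 'eef_pos': array([ 0.17948096, -0.519156  ,  0.24920243]), 'tcp_rot': array([-178.9803536 ,   89.86274809,  110.09108266]), 'contact_force': array([-0.5275407, -0.7633813,  0.0056483]), 'moment': array([ 0.00928161,  0.00493523, -0.04313919]), 'finger_gap': 0.08560401513005449}
top [0.40159311 0.03593666 1.06438831] [ 12.68573902  -0.15112056 -82.25832348] [[430.0246215    0.         281.36915094]
 [  0.         430.0246215  215.40390804]
 [  0.           0.           1.        ]] ['color', 'depth', 'camera_matrix', 'position', 'rotation', 'shot']
rot [ 12.68573902  -0.15112056 -82.25832348]
bar_top {'xy': [286.4, 232.1], 'conf': 0.64} [77.271  76.9054 77.9338] [{'extent': [260.1, 217.4, 50.1, 
[... 1579 characters left out ...]
5] [{'extent': [237.8, 203.2, 68.4, 49.4], 'conf': 0.61}]
rot [  43.26544918    0.68005856 -135.01180106]
case {'xy': [289.9, 254.3], 'conf': 0.84} [136.5996 137.0563 137.4066] [{'extent': [228.0, 189.8, 127.6, 115.6], 'conf': 0.87}]
[{'extent': [329.1, 204.9, 15.5, 22.5], 'conf': 0.68}]
[{'extent': [184.3, 283.7, 49.8, 59.8], 'conf': 0.76}]
rot [  43.26544918    0.68005856 -135.01180106]
tip_box {'xy': [350.3, 202.4], 'conf': 0.63} [171.8149 172.2716 172.6219] [{'extent': [334.1, 175.9, 39.2, 41.5], 'conf': 0.69}]
rot [  43.26544918    0.68005856 -135.01180106]
wash_bottle {'xy': [284.7, 207.2], 'conf': 0.9} [140.5011 140.9578 141.3081] [{'extent': [276.8, 175.1, 17.9, 33.1], 'conf': 0.82}]
```

```bash
cat > h.py <<'E'
from workcell import *
import numpy as np, cv2
from scipy.spatial.transform import Rotation as Ro
def w(p,uv,d=None,z=None):
    K=p["camera_matrix"];R=Ro.from_euler('xyz',p["rotation"],degrees=True).as_matrix();t=np.array(p["position"])
    r=np.array([(uv[0]-K[0][2])/K[0][0],-(uv[1]-K[1][2])/K[1][1],-1.0])
    if d is None:
        rw=R@r; d=(z-t[2])/rw[2]
    return t+R@(r*d)
def cloud(p):
    K=p["camera_matrix"];R=Ro.from_euler('xyz',p["rotation"],degrees=True).as_matrix();t=np.array(p["position"])
    v,u=np.mgrid[0:420,0:560];d=p["depth"]
    r=np.stack([(u-K[0][2])/K[0][0]*d,-(v-K[1][2])/K[1][1]*d,-d],-1)
    return r@R.T+t
E
python3 - <<'E'
from h import *
for n in("top","side"):
    p=camera(n);np.savez(f"{n}0.npz",**p)
    P=cloud(p)
    hsv=cv2.cvtColor(p["color"],cv2.COLOR_RGB2HSV)
    for l,z in [("bar_top",.15),("plate_top",.172),("case",0),("pot",.11),("tube_rack",0),("tip_box",0),("wash_bottle",0)]:
        for o in tip_of(p,l)[:2]:
            u,v=o["xy"]; print(n,l,o,"z-plane",w(p,(u,v),z=z).round(4),"depth",P[int(round(v)),int(round(u))].round(4))
    img=p["color"][140:330,120:480] if n=="top" else p["color"][150:360,150:420]
    cv2.imwrite(f"pics/{n}1.png",cv2.resize(img[:,:,::-1],None,fx=2.2,fy=2.2,interpolation=cv2.INTER_CUBIC))
    m=(hsv[...,0]>5)&(hsv[...,0]<22)&(hsv[...,1]>140)&(P[...,2]>.13)&(P[...,2]<.17)
    q=P[m]; print("orange",len(q),np.median(q,0),cv2.minAreaRect((q[:,:2]*1000).astype(np.float32)))
E
```

```text
top bar_top {'xy': [285.0, 232.6], 'conf': 0.7} z-plane [0.5692 0.0484 0.15  ] depth [0.5679 0.0482 0.1523]
top plate_top {'xy': [291.5, 206.9], 'conf': 0.94} z-plane [0.6223 0.0417 0.172 ] depth [0.6225 0.0406 0.171 ]
top plate_top {'xy': [168.0, 215.3], 'conf': 0.59} z-plane [0.5686 0.2995 0.172 ] depth [0.5915 0.3346 0.0536]
top case {'xy': [285.6, 234.8], 'conf': 0.86} z-plane [0.5913 0.0482 0.    ] depth [0.5645 0.0456 0.1487]
top pot {'xy': [324.2, 259.2], 'conf': 0.72} z-plane [ 0.5287 -0.0455  0.11  ] depth [ 0.5227 -0.0409  0.1578]
top tube_rack {'xy': [167.5, 216.9], 'conf': 0.91} z-plane [0.5965 0.3507 0.    ] depth [0.5865 0.3335 0.0541]
top tip_box {'xy': [398.1, 244.8], 'conf': 0.62} z-plane [ 0.6042 -0.2339  0.    ] depth [ 0.5928 -0.2192  0.0574]
top wash_bottle {'xy': [335.7, 184.5], 'conf': 0.81} z-plane [ 0.7393 -0.0624  0.    ] depth [ 0.7161 -0.0559  0.0774]
orange 250 [0.57172289 0.07550233 0.14953155] ((589.374755859375, 108.3885498046875), (240.80908203125, 48.58950424194336), 69.73989868164062)
side bar_top {'xy': [305.3, 222.1], 'conf': 0.94} z-plane [0.5626
[... 403 characters left out ...]
 224.1], 'conf': 0.48} z-plane [ 0.526  -0.0383  0.11  ] depth [ 0.5172 -0.0265  0.1264]
side tube_rack {'xy': [211.7, 320.2], 'conf': 0.82} z-plane [0.5926 0.3509 0.    ] depth [0.5626 0.3626 0.0551]
side tip_box {'xy': [352.7, 204.4], 'conf': 0.95} z-plane [ 0.5972 -0.2298 -0.    ] depth [ 0.5679 -0.1847  0.0543]
side wash_bottle {'xy': [281.7, 211.3], 'conf': 0.85} z-plane [ 0.7409 -0.0455 -0.    ] depth [0.6615 0.0279 0.1128]
side wash_bottle {'xy': [354.1, 199.5], 'conf': 0.45} z-plane [ 0.6082 -0.2511 -0.    ] depth [ 0.5741 -0.1967  0.0589]
orange 19 [0.5549888  0.01639648 0.14965461] ((563.7160034179688, 30.141056060791016), (66.67078399658203, 21.663209915161133), 86.03507995605469)
```

View pics/top1.png

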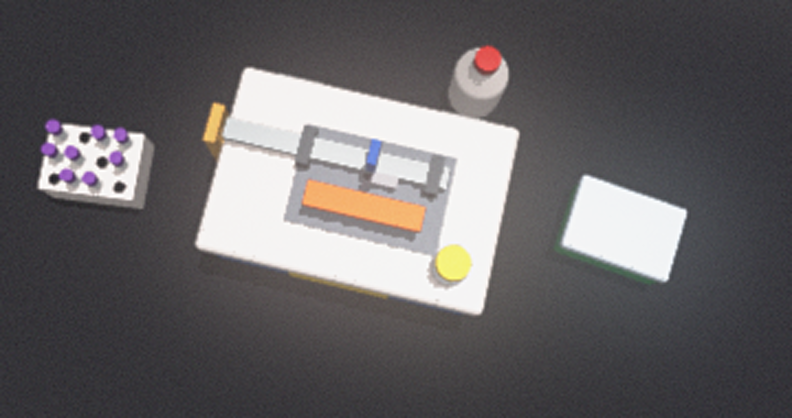

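View pics/side1.png

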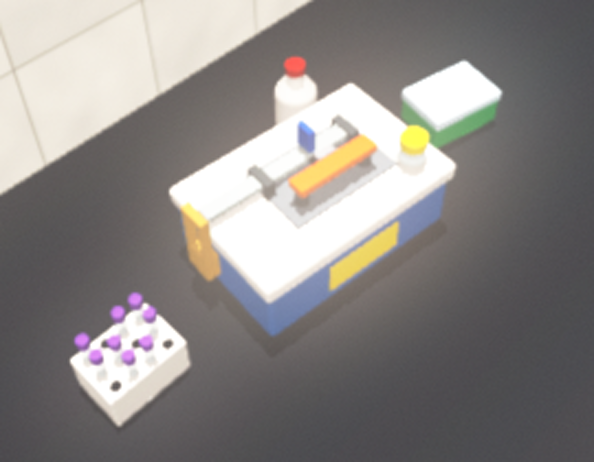

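```bash
python3 - <<'E'
from h import *
for n in("top","side"):
    p=dict(np.load(f"{n}0.npz"))
    hsv=cv2.cvtColor(p["color"],cv2.COLOR_RGB2HSV)
    h,s,v=hsv[...,0],hsv[...,1],hsv[...,2]
    box=(slice(195,250),slice(240,325)) if n=="top" else (slice(200,250),slice(270,330))
    for nm,m,z in (("orange",(h>4)&(h<17)&(s>110)&(v>120),.15),("blue",(h>105)&(h<130)&(s>90),.172)):
        mm=np.zeros(m.shape,bool);mm[box]=m[box]
        nl,lab,st,ce=cv2.connectedComponentsWithStats(mm.astype(np.uint8))
        k=1+np.argmax(st[1:,4]); ys,xs=np.where(lab==k)
        print(n,nm,st[k],ce[k])
        q=np.array([w(p,(x,y),z=z)[:2] for x,y in zip(xs,ys)])
        c=q.mean(0);U,S,V=np.linalg.svd(q-c)
        print(" centre",c.round(4),"dir",np.degrees(np.arctan2(*V[0][::-1])).round(2),"ext",np.ptp((q-c)@V.T,axis=0).round(4), "mid",(c+V.T@(((q-c)@V.T).max(0)+((q-c)@V.T).min(0))/2).round(4))
    # lid outline
    P=cloud(p); lid=(abs(P[...,2]-.11)<.008)&(s<60)
    q=(P[lid][:,:2]*1000).astype(np.float32)
    q=q[(abs(q[:,0]-595)<200)&(abs(q[:,1]-50)<190)]
    print(" lid",cv2.minAreaRect(q))
    K=p["camera_matrix"]
E
```

```text
top orange [258 222  55  23 645] [284.83410853 233.06976744]
 centre [0.5682 0.0486] dir -95.59 ext [0.1183 0.0261] mid [0.5682 0.0485]
top blue [287 203   6  12  47] [289.42553191 208.68085106]
 centre [0.6179 0.0456] dir 174.61 ext [0.024  0.0089] mid [0.6178 0.0455]
 lid ((624.373779296875, 54.3592529296875), (303.0585632324219, 260.80255126953125), 84.66197967529297)
side orange [282 217  39  22  75] [301.52       228.41333333]
 centre [0.5544 0.0609] dir 81.87 ext [0.1152 0.0242] mid [0.5595 0.0543]
side blue [286 206   6   6  18] [288.61111111 208.27777778]
 centre [0.6143 0.0482] dir 170.27 ext [0.0212 0.0064] mid [0.6146 0.0478]
 lid ((629.93310546875, 51.40278625488281), (304.47711181640625, 273.73089599609375), 84.45234680175781)
```

```bash
cat > g.py <<'E'
from h import *
YD=np.array([np.cos(np.radians(84.5)),np.sin(np.radians(84.5)),0]);XD=np.array([YD[1],-YD[0],0])
BAR=np.array([.5682,.0485,0]);C=BAR+.025*XD   # case centre line xy
def rel(case_xyz,s=None):
    s=s or get_state()
    R=Ro.from_euler('xyz',s["tcp_rot"],degrees=True).as_matrix()
    t=C+case_xyz[0]*XD+case_xyz[1]*YD+np.array([0,0,case_xyz[2]])
    d=R.T@(t-s["eef_pos"])
    zx=R[:,2]; a=[]
    for tgt in(XD,-XD):
        l=R.T@tgt; a.append(np.arctan2(-l[1],l[2]))  # turn about tool x bringing z to tgt
    e=s["eef_pos"]-C
    print("pos",s["eef_pos"].round(4),"case",np.round([e@XD,e@YD,e[2]],4),"F",s["contact_force"].round(2),"gap",round(s["finger_gap"],4),"t",s["clock"])
    print("R\n",R.round(3)); print("shift tool",d.round(4),"turns",np.round(a,4))
E
python3 -c "
from g import *
rel([0,-.03,.25])"
```

```text
pos [ 0.1797 -0.5198  0.2503] case [-0.3573 -0.603   0.2503] F [-0.32 -0.43 -0.22] gap 0.0856 t 2.3
R
 [[-0.     0.945  0.327]
 [-0.     0.327 -0.945]
 [-1.    -0.     0.   ]]
shift tool [ 3.000e-04  5.632e-01 -3.725e-01] turns [-1.142   1.9996]
```

Request:
apply_moves --pt "0 0.05 -0.033 -0.18" --pt "0 0.1 -0.066 -0.36" --pt "0 0.15 -0.099 -0.54" --pt "0 0.2 -0.132 -0.72" --pt "0 0.25 -0.165 -0.9" --jaw 0.58

```text
clock: 2.92
eef_pos: [0.3631, -0.2807, 0.2507]
tcp_rot: [-31.8, 89.9, -50.8]
contact_force: [0.9, -0.3, 0.5]
finger_gap: 0.0354
```

```bash
python3 -c "
from g import *
rel([0,-.03,.25])"
```

```text
pos [ 0.3631 -0.2807  0.2507] case [-0.1976 -0.3473  0.2507] F [ 0.91 -0.3   0.5 ] gap 0.0354 t 2.925
R
 [[ 0.001  0.326  0.945]
 [-0.001  0.945 -0.326]
 [-1.    -0.001  0.001]]
shift tool [0.0005 0.3548 0.1178] turns [-0.2363  2.9053]
```

Request:
apply_moves --pt "0 0.058 0.019 -0.1" --pt "0 0.116 0.038 -0.2" --pt "0 0.174 0.057 -0.236" --pt "0 0.232 0.077 -0.236" --pt "0 0.288 0.096 -0.236"

```text
clock: 3.55
eef_pos: [0.5493, -0.041, 0.2505]
tcp_rot: [-21.8, 89.9, -27.6]
contact_force: [-0.5, -1.7, -0.3]
finger_gap: 0.0358
```

```bash
python3 -c "
from g import *
rel([0,-.03,.20])"
```

```text
pos [ 0.5493 -0.041   0.2505] case [-0.0352 -0.0909  0.2505] F [-0.46 -1.71 -0.32] gap 0.0358 t 3.55
R
 [[ 0.001  0.102  0.995]
 [-0.     0.995 -0.102]
 [-1.    -0.     0.001]]
shift tool [0.0505 0.0611 0.0348] turns [-0.0064  3.1351]
```

Request:
apply_moves --pt "0 0.04 0.023 -0.006" --pt "0 0.061 0.035 -0.006" --pt "0.02 0.061 0.035 -0.006" --pt "0.04 0.061 0.035 -0.006" --pt "0.04 0.061 0.035 -0.006"

```text
clock: 4.18
eef_pos: [0.5879, 0.0144, 0.2085]
tcp_rot: [-168.3, 89.8, -173.8]
contact_force: [0.3, 0.2, 1.0]
finger_gap: 0.0358
```

```bash
python3 - <<'E'
from g import *
rel([0,-.03,.19])
for n in("top","side"):
    p=camera(n)
    img=p["color"][160:290,180:380] if n=="top" else p["color"][150:300,200:400]
    cv2.imwrite(f"pics/{n}2.png",cv2.resize(img[:,:,::-1],None,fx=4,fy=4,interpolation=cv2.INTER_CUBIC))
E
```

```text
pos [0.5879 0.0144 0.2085] case [-0.0021 -0.0321  0.2085] F [0.27 0.16 1.  ] gap 0.0358 t 4.175
R
 [[-0.004  0.096  0.995]
 [-0.     0.995 -0.096]
 [-1.    -0.001 -0.004]]
shift tool [0.0185 0.0021 0.0022] turns [-0.      3.1416]
```

View pics/top2.png

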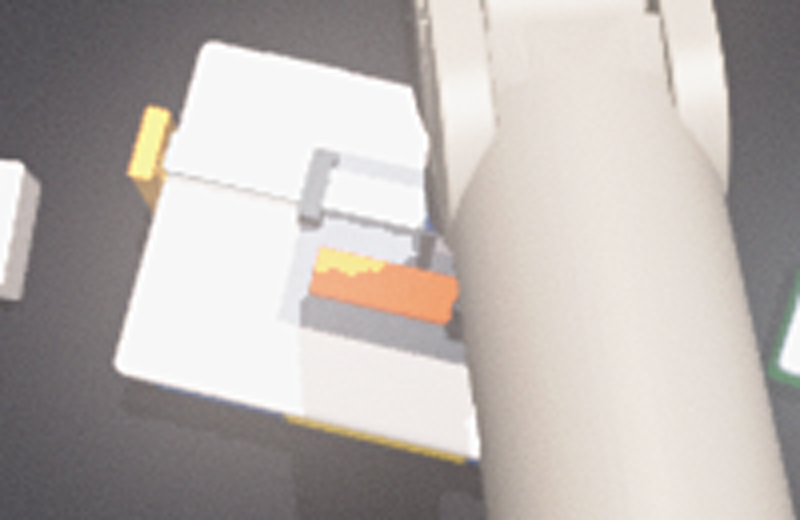

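View pics/side2.png

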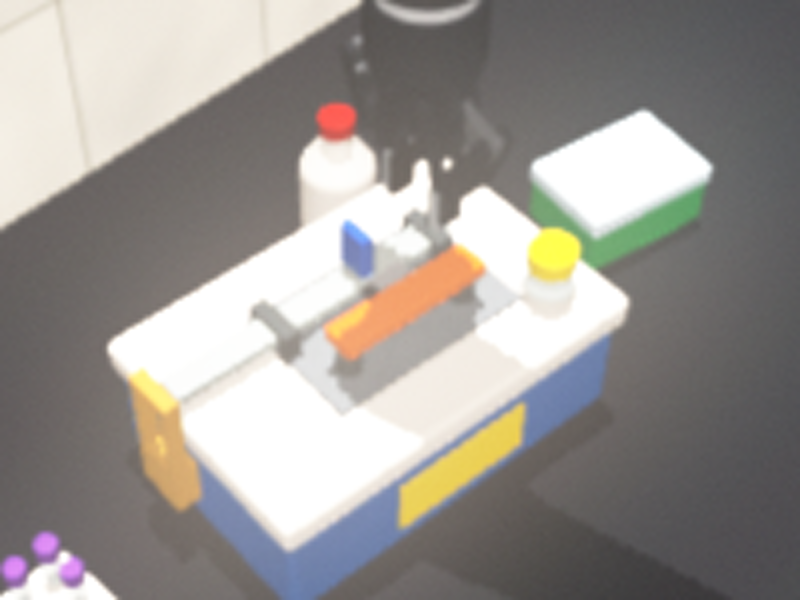

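Request:
apply_moves --pt "0.005 0.002 0.001 0" --pt "0.01 0.002 0.001 0" --pt "0.016 0.002 0.001 0" --pt "0.022 0.002 0.001 0" --pt "0.024 0.002 0.001 0"

```text
clock: 4.9
eef_pos: [0.5899, 0.0166, 0.1855]
tcp_rot: [-169.1, 89.9, -174.6]
contact_force: [0.1, -0.7, 0.3]
finger_gap: 0.0362
```

```bash
python3 - <<'E'
from g import *
rel([0,-.03,.17])
p=camera("side");np.savez("side3.npz",**p)
img=p["color"][170:270,240:360]
cv2.imwrite(f"pics/side3.png",cv2.resize(img[:,:,::-1],None,fx=6,fy=6,interpolation=cv2.INTER_CUBIC))
for i in range(4): camera("top"); s=get_state(); print(s["eef_pos"].round(4),s["contact_force"].round(2))
E
```

```text
pos [0.5899 0.0166 0.1855] case [-0.0003 -0.0297  0.1855] F [ 0.1  -0.65  0.34] gap 0.0362 t 4.9
R
 [[-0.001  0.096  0.995]
 [-0.     0.995 -0.096]
 [-1.    -0.    -0.001]]
shift tool [ 0.0155 -0.0003  0.0003] turns [-0.      3.1416]
[0.5901 0.0166 0.1859] [0.64 0.12 0.44]
[0.5903 0.0167 0.1862] [-0.18  0.13  0.11]
[0.5905 0.0168 0.1864] [ 0.44  0.33 -0.23]
[0.5905 0.0167 0.1865] [-0.19 -0.43  0.06]
```

View pics/side3.png

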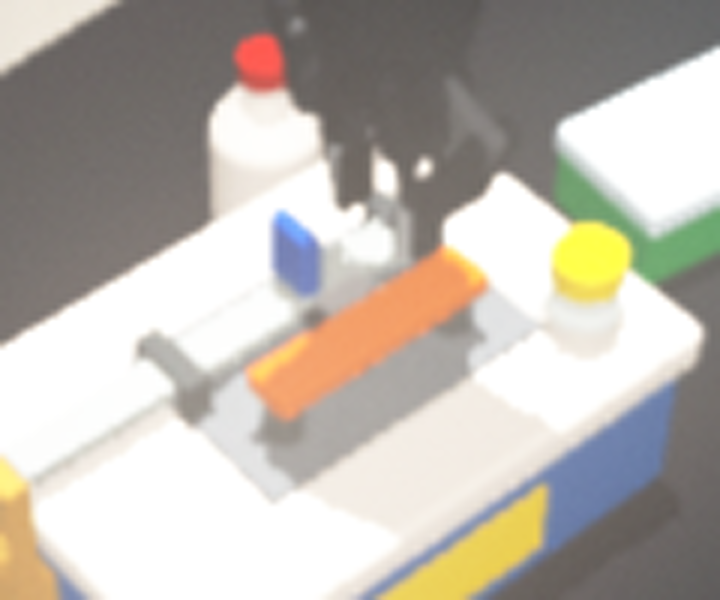

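Request:
apply_moves --pt "0.003 0 0 0" --pt "0.006 0 0 0" --pt "0.01 0 0 0" --pt "0.0115 0 0 0" --pt "0.0115 0 0 0"

```text
clock: 5.78
eef_pos: [0.5902, 0.0167, 0.1746]
tcp_rot: [-170.2, 90.0, -175.7]
contact_force: [0.2, -0.3, -0.0]
finger_gap: 0.0357
```

```bash
cat > f.py <<'E'
from g import *
L=[]
for i in range(3):
    p=camera("side"); s=get_state(); L.append(np.r_[s["eef_pos"],s["contact_force"]])
L=np.array(L).mean(0); e=L[:3]-C; print("case",np.round([e@XD,e@YD,e[2]],4),"F case",np.round([L[3:]@XD,L[3:]@YD,L[5]],2),s["clock"])
import sys
n=sys.argv[1]
cv2.imwrite(f"pics/side{n}.png",cv2.resize(p["color"][170:270,240:360][:,:,::-1],None,fx=6,fy=6,interpolation=cv2.INTER_CUBIC))
E
python3 f.py 4
```

```text
case [ 1.000e-04 -2.950e-02  1.748e-01] F case [-0.1   0.23  0.13] 5.925
```

View pics/side4.png

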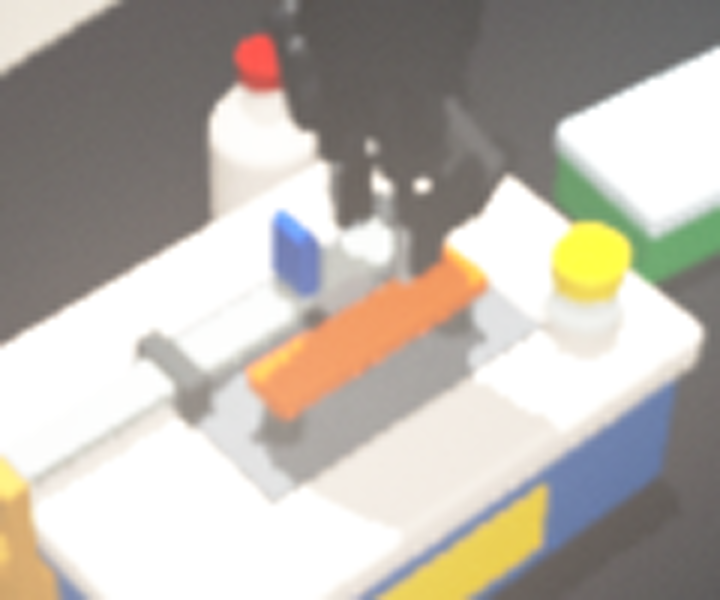

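Request:
apply_moves --pt "0.001 0 0 0" --pt "0.003 0 0 0" --pt "0.005 0 0 0" --pt "0.005 0 0 0" --pt "0.005 0 0 0"

```text
clock: 6.55
eef_pos: [0.5904, 0.0167, 0.1698]
tcp_rot: [-120.6, 90.0, -126.1]
contact_force: [0.5, -0.2, -0.4]
finger_gap: 0.0359
```

```bash
python3 f.py 5
```

```text
case [ 1.000e-04 -2.950e-02  1.698e-01] F case [ 0.   -0.61 -0.05] 6.7
```

Request:
apply_moves --pt "0.001 0 0 0" --pt "0.003 0 0 0" --pt "0.005 0 0 0" --pt "0.005 0 0 0" --pt "0.005 0 0 0"

```text
clock: 7.32
eef_pos: [0.5905, 0.0167, 0.1651]
tcp_rot: [-4.1, 90.0, -9.6]
contact_force: [-0.3, -0.1, 2.4]
finger_gap: 0.0357
```

```bash
python3 f.py 6
```

```text
case [ 0.0002 -0.0295  0.165 ] F case [-0.32  0.06  2.62] 7.475
```

View pics/side6.png

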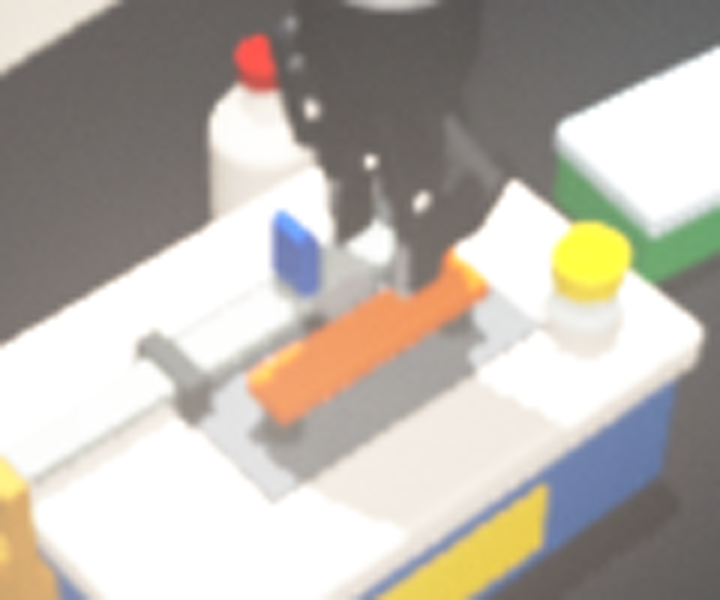

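Request:
apply_moves --pt "0.002 0 0 0" --pt "0.004 0 0 0" --pt "0.006 0 0 0" --pt "0.0065 0 0 0" --pt "0.0065 0 0 0"

```text
clock: 8.1
eef_pos: [0.5905, 0.0167, 0.1585]
tcp_rot: [2.7, 90.0, -2.8]
contact_force: [-0.6, 0.1, 4.8]
finger_gap: 0.0359
```

```bash
python3 f.py 7
```

```text
case [ 0.0002 -0.0295  0.1586] F case [-0.15  0.04  5.48] 8.25
```

View pics/side7.png

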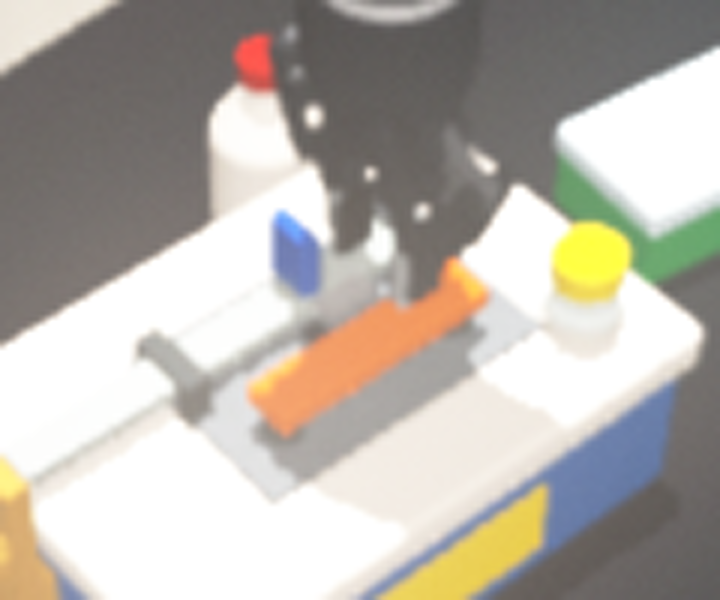

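Request:
apply_moves --pt "0 0.005 0 0" --pt "0 0.01 0 0" --pt "0 0.014 0 0" --pt "0 0.018 0 0" --pt "0 0.022 0 0"

```text
clock: 8.88
eef_pos: [0.5926, 0.0339, 0.1584]
tcp_rot: [-87.9, 89.6, -93.6]
contact_force: [-1.7, -6.9, 5.6]
finger_gap: 0.0363
```

```bash
python3 f.py 8
```

```text
case [ 0.0007 -0.0116  0.1584] F case [ 0.12 -5.55  5.68] 9.025
```

View pics/side8.png

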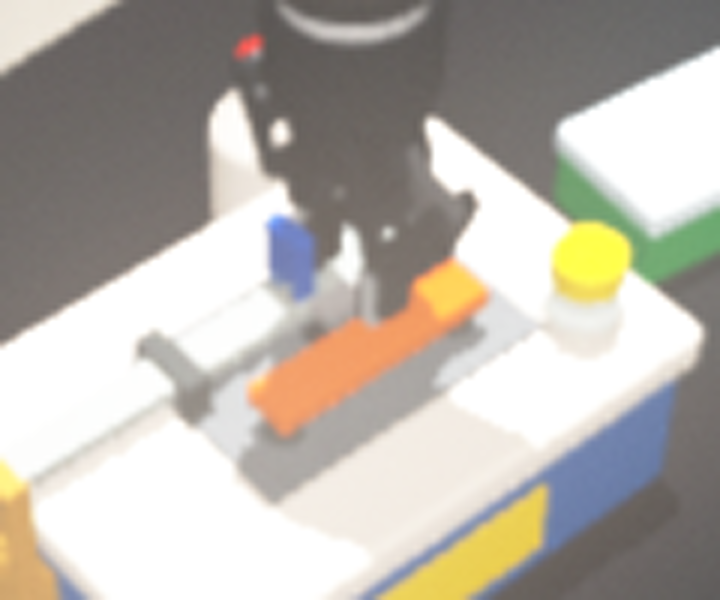

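Request:
apply_moves --pt "0 0.003 0 0" --pt "0 0.006 0 0" --pt "0 0.009 0 0" --pt "0 0.012 0 0" --pt "0 0.012 0 0"

```text
clock: 9.65
eef_pos: [0.5938, 0.046, 0.1584]
tcp_rot: [-87.4, 89.6, -93.1]
contact_force: [-1.4, -5.8, 6.3]
finger_gap: 0.0358
```

```bash
python3 f.py 9
```

```text
case [ 7.000e-04 -1.000e-04  1.584e-01] F case [-0.88 -6.09  5.8 ] 9.8
```

View pics/side9.png

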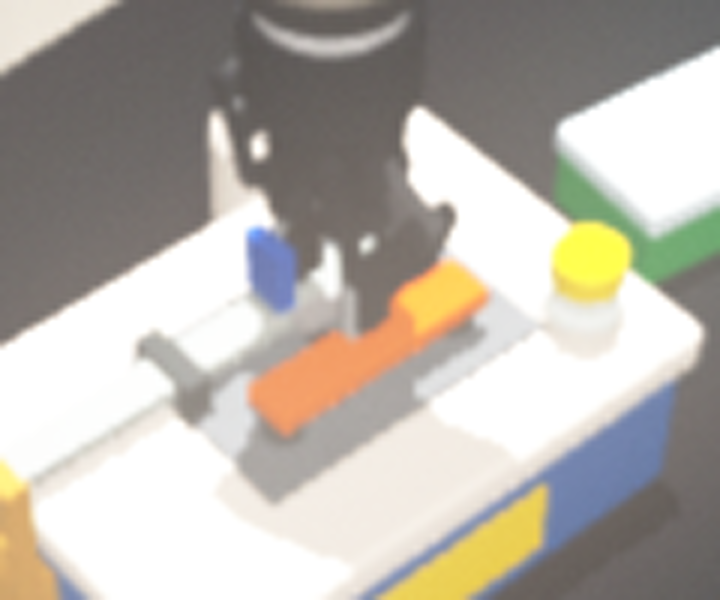

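Request:
apply_moves --pt "0 0.004 0 0" --pt "0 0.008 0 0" --pt "0 0.012 0 0" --pt "0 0.016 0 0" --pt "0 0.02 0 0"

```text
clock: 10.42
eef_pos: [0.5957, 0.0652, 0.1584]
tcp_rot: [-88.8, 89.6, -94.5]
contact_force: [-1.5, -5.5, 6.6]
finger_gap: 0.0362
```

```bash
python3 f.py 10
```

```text
case [0.0008 0.0202 0.1584] F case [-0.66 -6.05  5.55] 10.575
```

Bolt at about 36 mm; push on to the stop until the force rises.

Request:
apply_moves --pt "0 0.002 0 0" --pt "0 0.004 0 0" --pt "0 0.006 0 0" --pt "0 0.007 0 0" --pt "0 0.008 0 0"

```text
clock: 11.2
eef_pos: [0.5962, 0.0698, 0.1584]
tcp_rot: [-93.9, 89.3, -99.7]
contact_force: [-3.5, -10.4, 9.2]
finger_gap: 0.036
```

```bash
python3 f.py 11
```

```text
case [0.0008 0.0239 0.1584] F case [ -2.05 -11.03   8.57] 11.35
```

View pics/side11.png

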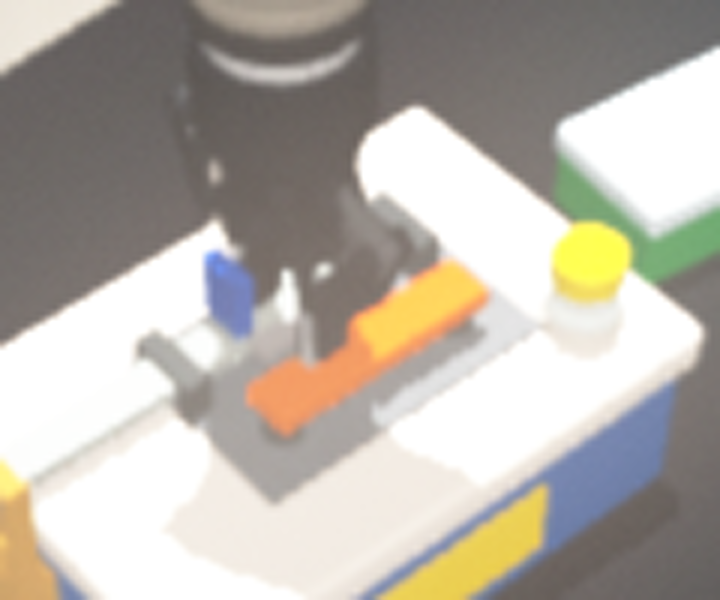

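Request:
apply_moves --pt "0 0.002 0 0" --pt "0 0.004 0 0" --pt "0 0.005 0 0" --pt "0 0.005 0 0" --pt "0 0.005 0 0"

```text
clock: 11.98
eef_pos: [0.5962, 0.07, 0.1584]
tcp_rot: [-96.3, 88.9, -102.3]
contact_force: [-6.0, -16.7, 11.5]
finger_gap: 0.0359
```

```bash
python3 f.py 12
```

```text
case [0.0008 0.0241 0.1584] F case [ -3.97 -16.15  11.82] 12.125
```

Request:
apply_moves --pt "0 -0.006 0 0" --pt "0 -0.012 0 0" --pt "0 -0.018 0 0" --pt "0 -0.02 0 0" --pt "0 -0.02 0 0"

```text
clock: 12.75
eef_pos: [0.5952, 0.0655, 0.1587]
tcp_rot: [66.7, 89.8, 61.3]
contact_force: [0.7, 4.2, 5.1]
finger_gap: 0.0358
```

```bash
python3 f.py 13
```

```text
case [0.0002 0.0193 0.1586] F case [0.88 4.17 4.75] 12.9
```

View pics/side13.png

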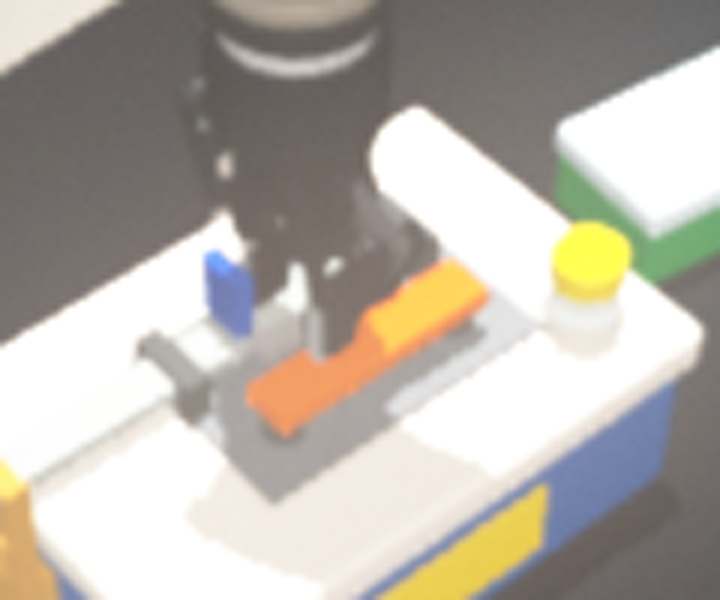

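Request:
apply_moves --pt "-0.006 0 0 0" --pt "-0.016 0 0 0" --pt "-0.04 0 0 0" --pt "-0.08 0 0 0" --pt "-0.11 0 0 0"

```text
clock: 13.52
eef_pos: [0.5942, 0.0614, 0.269]
tcp_rot: [-117.3, 89.8, -122.9]
contact_force: [0.9, 0.0, -0.1]
finger_gap: 0.0358
```

Request:
apply_moves --pt "0 -0.05 -0.03 0" --pt "0 -0.1 -0.06 0" --pt "0 -0.15 -0.09 0" --pt "0 -0.2 -0.12 0" --pt "0 -0.25 -0.15 0"

```text
clock: 14.15
eef_pos: [0.4184, -0.1737, 0.2678]
tcp_rot: [-156.9, 89.8, -162.5]
contact_force: [-0.0, -2.0, -0.2]
finger_gap: 0.036
```

```bash
python3 f.py 14; python3 - <<'E'
from h import *
p0=dict(np.load("top0.npz"))
q=camera("side"); p=camera("top")
a=cloud(p);
def blob(p,box,rng,z,zr):
    hsv=cv2.cvtColor(p["color"],cv2.COLOR_RGB2HSV);h,s=hsv[...,0],hsv[...,1]
    m=(h>rng[0])&(h<rng[1])&(s>90);mm=np.zeros(m.shape,bool);mm[box]=m[box]
    nl,lab,st,ce=cv2.connectedComponentsWithStats(mm.astype(np.uint8));k=1+np.argmax(st[1:,4])
    P=cloud(p); return w(p,ce[k],z=z).round(4),st[k][4],np.median(P[lab==k],0).round(4)
B=(slice(195,250),slice(235,325))
for nm,pp in(("before",p0),("after",p)):
    print(nm,"bar",blob(pp,B,(4,17),.15,0),"plate",blob(pp,(slice(195,225),slice(240,325)),(105,130),.172,0),"pot",blob(pp,(slice(245,280),slice(305,345)),(22,35),.156,0))
for l,z in(("pot",.11),("tube_rack",0),("tip_box",0),("wash_bottle",0)):
    print(l,[w(p,o["xy"],z=z).round(3) for o in tip_of(p,l)[:1]])
cv2.imwrite("pics/top14.png",cv2.resize(p["color"][140:330,120:480][:,:,::-1],None,fx=2.2,fy=2.2,interpolation=cv2.INTER_CUBIC))
E
```

```text
case [-0.1555 -0.2415  0.2675] F case [-1.23 -1.6  -0.43] 14.3
before bar (array([0.5679, 0.0486, 0.15  ]), np.int32(670), array([0.5679, 0.0484, 0.1496])) plate (array([0.6179, 0.0456, 0.172 ]), np.int32(47), array([0.6175, 0.0455, 0.1719])) pot (array([ 0.5233, -0.0443,  0.156 ]), np.int32(197), array([ 0.5233, -0.0444,  0.1557]))
after bar (array([0.5679, 0.0487, 0.15  ]), np.int32(668), array([0.5679, 0.0488, 0.1495])) plate (array([0.6217, 0.0831, 0.172 ]), np.int32(48), array([0.6212, 0.0829, 0.1719])) pot (array([ 0.5233, -0.0443,  0.156 ]), np.int32(197), array([ 0.5234, -0.0443,  0.1556]))
pot [array([ 0.528, -0.047,  0.11 ])]
tube_rack [array([0.597, 0.351, 0.   ])]
tip_box [array([ 0.605, -0.24 ,  0.   ])]
wash_bottle [array([ 0.739, -0.061,  0.   ])]
```

View pics/side14.png

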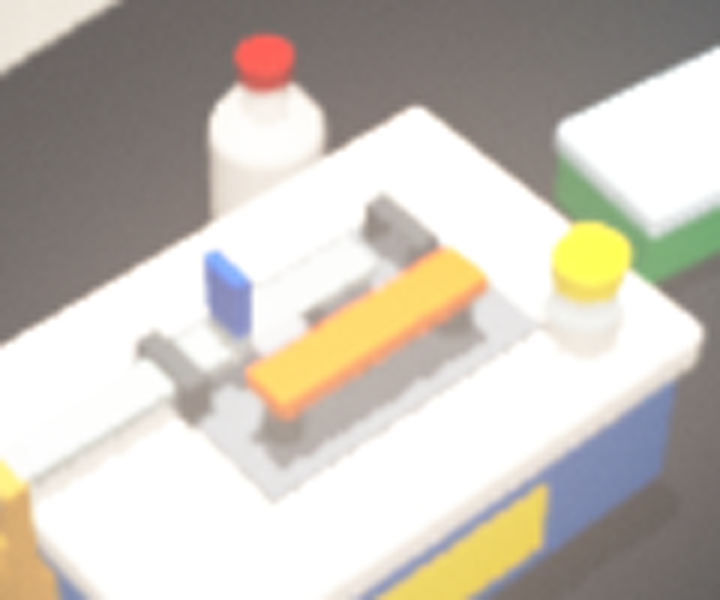

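View pics/top14.png

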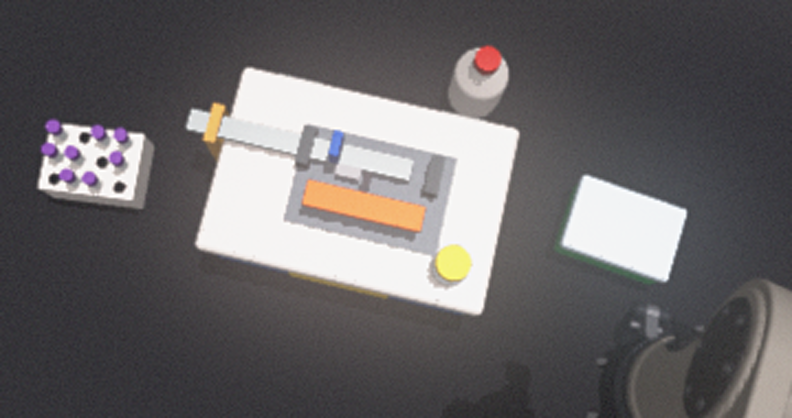

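```bash
python3 -c "
from workcell import *
print(sign_off())"
```

```text
the job is handed in; nothing more can be done
None
```

The case is locked and I have handed the job in, at about 14.5 s of the 35 s allowed; `sign_off` gave no verdict.

**What I did:** With the jaws part-closed, one fingertip pressed the orange bar down about 8 mm (roughly 5 N). The other fingertip pushed the blue plate until it stopped: the last 5 mm of commanded push moved it only 0.2 mm while the force rose to 16 N. I then backed off the plate with the bar still held, lifted straight up and moved clear.

**Last checks (camera pictures, arm clear):**
- **Catch:** the bar's top face is back at 149.5 mm, against 149.6 mm before, so it is fully up.
- **Bolt:** the plate moved 37.7 mm from its starting position, which was 0 to 2 mm open. The bolt tip shows through the brass keeper.
- **Pot:** its cap measured at the same spot within 0.1 mm.
- **Rack, tip box and bottle:** all stand upright and unmoved in the picture. The network's positions agree with the earlier ones to about 2 mm, except the tip box at about 6 mm. Its readings also scattered at the start, so I take that as detection error.
- **Contact:** the final force readings, up to about 2 N, are at about the level seen in free motion, so the robot is touching nothing.

No check failed.

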